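# Fit the volume knob to the shop radio and hold it pressed in

### The arm

A 6-joint arm with a two-finger parallel gripper is mounted at the origin on a cart in front of the work surface, level with it; the furniture and walls round the work are solid. World frame = base frame: x ahead of the robot, y to its left, z up, the work surface at z = 0. Lengths are in m, angles in rad, forces in N, time in s.
With the tool pointing down it reaches from about 0.35 to 0.875 m from the base axis. Payload 15.5 kg.
Tool frame: the origin (TCP) lies on the centre line of the jaws, within the pads' length; the fingertips stand 22 mm ahead of it and the grasp point (between the pads) lies 3 mm ahead of it; z points along the fingers, y is the direction in which the jaws open and shut (so a half turn about z gives the same grasp; the last joint's range is limited). The gripper opens to 85 mm and grips with 20 to 120 N. Pads are 22 mm wide; open, the fingers measure 114 mm over their backs; the gripper's body (76 mm by 85 mm) begins 54 mm behind the grasp point. The pads swing forward as they close: fully open they stand 13 mm farther back than shut.
Start: joints at [-1.306, 0.494, 1.345, -0, 1.302, -0.096], TCP at [0.221, -0.585, 0.253] pointing down, gripper open.
Joint ranges: [-2.91, 2.91], [-0.82, 2.16], [0.22, 2.67], [-1.22, 4.37], [0.12, 2.79], [-3.08, 3.08]. Speed limits (rad/s): [1.89, 1.89, 2.57, 3.01, 3.01, 3.01].

### API

Orientations are given as [roll, pitch, yaw] about the fixed x, y, z axes, in that order (R = Rz(yaw) Ry(pitch) Rx(roll)).
In Python, from rig import manip gives the robot as it stands.
- The arm moves only by the tool carry_out, never from a script. Its arguments are lists of equal length, an entry for each row: "slide": the shift along the tool's x, y, z in cm, a list of three; "yaw": the turn about the tool's z in rad; "hand": the gripper's target within -1 to 1 (shut at 1, half-way at 0, fully open at -1). A call has 1 to 20 rows; each row is the pose to reach, as a shift and turn from the pose measured when the call began, along the tool's axes at that moment; what a row does not reach only later rows make up. A row lasts 1/12 s, in which the tool goes at most 41.7 mm and 7.16 degrees, less where a joint would pass 70% of its speed; a pose out of reach is approached as far as the arm can. A call with a gripper value outside its range is refused whole. The fingers move at their own pace and stop on an object; "force" is the grip in N (left out, the last holds). Time passes only in rows, so rows that repeat a pose let the fingers close. It gives the time, the measured TCP pose, the force and the opening at its end, in the units of the state.
- manip.sense(): the state, without advancing time (a new reading comes with each control period).
- manip.grab_frame(name): name is "side" or "top" or "wrist"; returns a dict with "image" (480x640x3 uint8, red, green, blue), "fx", "fy", "cx", "cy" (pixels), "R" (3x3) and "t" (3): a world point X has camera coordinates R X + t; the wrist camera has in their place "hand_eye" (4x4, takes a point from camera to tool coordinates, whose origin is the TCP and whose axes are the flange's). Camera axes: x right, y down, z forward; pixel columns grow to the right and rows downward; lengths in m; the calibration is good to about 2 mm. A picture is of the moment at which its call begins: read the wrist's pose just before it. There is no depth.
- manip.hand_in(): hands the job in, once; it reports no verdict.
The state is a dict: "t": time; "joint_pos": joint angles; "dq": joint speeds; "joint_efforts": joint torques, N m; "eef_pos": TCP position; "ee_rot": TCP orientation; "contact_force": force on the tool from outside, world axes, zero at the start; "moment": the same for the moment, N m; "finger_gap": finger opening in m.
Only numpy, scipy, OpenCV 4.12 (cv2) and the standard library are available. Lean on these libraries where they do the work, as an engineer would, in place of code of your own. Each camera call takes 0.05 s, during which the arm holds its last target. There are 200 camera calls.

### The job

The shop's table radio has just been unpacked: pull the transport cap off its volume shaft and set the cap down on the table clear of the radio. Then put the loose knob on the shaft, turned so that its D-shaped bore matches the shaft's flat, push it fully home and press it in until the switch under it is down. Leave everything else as it is, and finish while still holding the knob pressed in (the radio starts on a long press): do not let go.

Things in the scene. Friction and masses are not known exactly. Their poses are not given: they have to be found in the camera images.
- radio: Fixed table radio, cabinet 110 x 170 mm (own x, y); cloth front faces -x; dark metal top panel 76 mm above the table, with four keys (2 mm high) and a display window on the -y side. Origin: centre of its underside, on the table. The upright volume shaft stands at x 0, y +30 mm. Nothing else rises over 2 mm above the panel. The table in front of it, to the left edge, is bare but for the knob
- shaft_tip (a point): Centre of the top end of the upright metal D-shaft: 12 mm diameter, 21 mm tall above the panel (tip 97 mm above the table), top 2 mm tapered. z up; x points from the axis squarely out of the flat, which is 1.5 mm from the axis, full length. Covered by the cap at the start. Turns with the knob (friction 0.03 N m); can be pushed down 4 mm on the spring switch
- push_switch (a joint): How far the shaft is pressed down, m: 0 at rest, 0.004 at its stop. Spring: 3.6 N to start, 6 N at the stop
- shaft_cap: White plastic cap, 25 g, loose over the shaft (no catch), standing on the panel. Tube 24 mm across, 26 mm high, cavity below 16 wide, 22 deep; foot flange 30 across, 3 high. On top an upright pull ring: outer 30 mm, bar 8 mm thick, centre 36 and top 51 mm above the foot, in the cap's x-z plane (pinch it along y, 8 mm). Origin: centre of the foot, z up. Stands by itself
- knob: Loose round aluminium knob, 46 mm diameter, 30 high, about 110 g, bore down, in front of the radio. Origin: centre of its underside, z up. Blind D-bore from below on the axis: 13.6 mm round, 14 deep, flat 2.2 mm from the axis on the +x side; mouth flared 2 mm, at the flat 1. The black pointer line on its top and side marks +x. Fits when its x points the same way as shaft_tip's x (0.1 rad of play)
- knob_seat (a point): Centre of the blind end of the knob's bore, 14 mm above the knob's underside, same axes as the knob. It meets shaft_tip when the knob is fully home; the knob's underside is then 7 mm above the panel, 3 mm when pressed in
- bangle_a: Bystander: bangle 56 mm across, 7 mm high, lying on the table; origin at the centre of its underside
- bangle_b: Bystander: bangle 55 mm across, 7 mm high, lying on the table; origin at the centre of its underside
- tape_roll: Bystander: roll of tape 104 mm across, 25 mm high, lying on the table in front of the glass jar; origin at the centre of its underside
- gift_box_a: Bystander: gift box 70 x 70 x 36 mm beside the coasters; origin at the centre of its underside
- gift_box_b: Bystander: gift box 65 x 65 x 36 mm behind the radio; origin at the centre of its underside
- coasters: Bystander: round stack of coasters 105 mm across, 44 mm high, behind the glass jar; origin at the centre of its underside
Mind the look-alikes: they are no part of the job. What is shaped like the knob but red is not meant.

How it is judged:
On the way, in this order (a step that is already met when the one before it is completed fails the run):
1. the cap is off the shaft and set down on the table, clear of the radio, and let go (height (world z) of shaft_cap between -0.005 and 0.025 m and horizontal distance between shaft_cap and shaft_tip above 0.065 m and linear speed of shaft_cap below 0.03 m/s and contact force between the fingers and shaft_cap below 0.05 N), for 0.2 s.
2. the knob is fully home on the shaft, flat to flat (z of knob_seat in the frame of shaft_tip below 0.003 m and horizontal distance between knob_seat and shaft_tip below 0.003 m and angle between knob's own z axis and vertical below 0.12 rad and angle between the x axis of knob and the x axis of shaft_tip, either way round below 0.45 rad), for 0.1 s.
At the end, for the whole second after the job is handed in: Knob upright and fully home on the D-shaft (bore end within 3 mm of the tip and axis, flats within 0.45 rad), fingers still on it with over 2 N, switch pressed more than 3 of its 4 mm; cap at rest and untouched on the table, over 65 mm from the shaft (all of step 1 and all of step 2 and z of knob_seat in the frame of shaft_tip above -0.003 m and value of joint push_switch above 0.003 m and contact force between the fingers and knob above 2 N); the arm keeps its last pose, push and grip.
It fails at once if a bystander is shoved by more than 30 mm (distance of any of bangle_a, bangle_b, tape_roll, gift_box_a, gift_box_b, coasters from where it was at the start of the episode above 0.03 m).
It also fails if it takes over 58 s, if anything falls off the work surface, if the arm or the gripper's body presses on something with over 40 N, if the wrist force passes 120 N, or if a joint passes its speed limit or range.

## Working session

There is one attempt and no reset: what is moved stays moved. The work goes in short steps, Python scripts to look and compute and a tool call to move; the robot and the scene stay as the last step left them, time stands still between calls to the robot, and variables do not carry over. Pictures are saved under pics/ and viewed, about 8 in all and at most 12, crops included, and the job is handed in when it is done.

Besides the shell and the picture viewer there is one more tool, called as a command line: name --pt "numbers of a row" for each row, then --argument value for the rest. carry_out: Moves the arm, as the interface text tells. Its arguments: {"type":"object","properties":{"slide":{"type":"array"},"yaw":{"type":"array"},"hand":{"type":"array"},"force":{"type":"number"}},"required":["slide","yaw","hand"]}

```bash
mkdir -p pics; cat > h.py <<'E'
import numpy as np, cv2, json
from rig import manip
def save(name,fn):
    f=manip.grab_frame(name); cv2.imwrite(f'pics/{fn}.png',f['image'][:,:,::-1])
    np.save(f'pics/{fn}.npy',f,allow_pickle=True); return f
def load(fn): return np.load(f'pics/{fn}.npy',allow_pickle=True).item()
def ray(f,u,v,z):
    d=np.array([(u-f['cx'])/f['fx'],(v-f['cy'])/f['fy'],1]); R=np.array(f['R']);t=np.array(f['t'])
    c=-R.T@t; d=R.T@d; return c+d*(z-c[2])/d[2]
def proj(f,X):
    c=np.array(f['R'])@np.array(X)+np.array(f['t']); return f['fx']*c[0]/c[2]+f['cx'],f['fy']*c[1]/c[2]+f['cy']
E
python3 - <<'E'
from h import *
print(manip.sense())
for n in('top','side'):
    f=save(n,n+'0'); print(n,f['fx'],f['cx'],f['cy'],-np.array(f['R']).T@np.array(f['t']))
    print(np.round(f['R'],3))
E
```

```text
{'t': 0.0, 'joint_pos': array([-1.30552741e+00,  4.94232340e-01,  1.34615098e+00,  5.59586351e-06,
        1.30251035e+00, -9.55060027e-02]), 'dq': array([ 3.79726312e-04, -9.43769096e-04,  5.47253602e-04,  2.99951242e-05,
        1.36090029e-04, -6.15454866e-04]), 'joint_efforts': array([-2.31970327e-03, -8.82165885e+01, -3.83862340e+01, -3.90646073e-04,
        1.02718634e-02,  1.33190210e-05]), 'eef_pos': array([ 0.22053434, -0.58442808,  0.25266295]), 'ee_rot': array([-3.14029808e+00, -1.29435593e-04,  3.60773352e-01]), 'contact_force': array([ 0.51667532,  0.47344591, -0.54587012]), 'moment': array([ 0.01997829, -0.03711564,  0.00390601]), 'finger_gap': 0.08532548200625485}
top 462.5613210068809 323.5399012238871 247.6806476137976 [0.50212442 0.05375038 0.9982367 ]
[[-0.002 -1.     0.016]
 [-0.998  0.001 -0.065]
 [ 0.065 -0.016 -0.998]]
side 557.9124884781781 309.66945997646536 240.80361546714934 [0.1780706  1.03796947 0.53689835]
[[-0.931 -0.365 -0.017]
 [-0.132  0.381 -0.915]
 [ 0.341 -0.849 -0.403]]
```

View pics/top0.png

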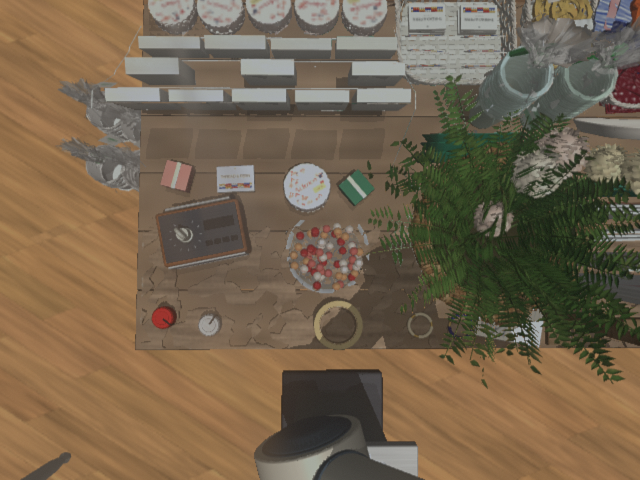

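View pics/side0.png

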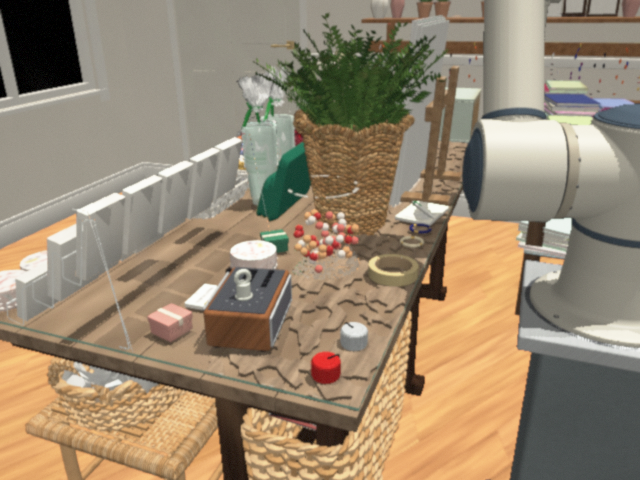

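Top view: radio at about (203,231), cap at (183,235), grey knob at (209,324), red decoy at (163,317). The side view agrees. I'll enlarge both areas.

```bash
python3 - <<'E'
from h import *
i=cv2.imread('pics/top0.png')[185:345,140:260]; a=cv2.resize(i,None,fx=3.75,fy=3.75,interpolation=cv2.INTER_CUBIC)
j=cv2.imread('pics/side0.png')[260:390,200:380]
b=cv2.resize(j[:,:],None,fx=1.9,fy=1.9,interpolation=cv2.INTER_CUBIC)
c=np.zeros((600,800,3),np.uint8); c[:600,:450]=a; c[:b.shape[0],455:455+b.shape[1]]=b[:,:345]
cv2.imwrite('pics/c1.png',c)
f=load('top0')
print(ray(f,209,324,.03),ray(f,183,235,.12),ray(f,203,231,.076))
for p in [(156,208),(236,196),(247,256),(168,270)]: print(ray(f,*p,.076))
E
```

```text
[0.40702115 0.27569729 0.03      ] [0.58345338 0.30657766 0.12      ] [0.59552167 0.27967545 0.076     ]
[0.64170704 0.3739028  0.076     ]
[0.6660554  0.21476681 0.076     ]
[0.54550728 0.19168078 0.076     ]
[0.51791446 0.34759618 0.076     ]
```

View pics/c1.png

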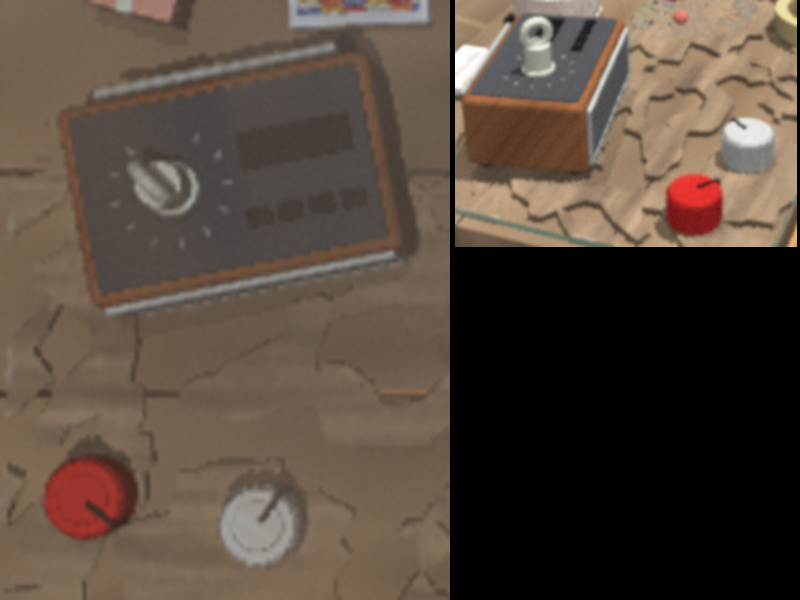

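```bash
cat >> h.py <<'E'
from scipy.spatial.transform import Rotation as Ro
def goal(p,yaw=None):
    s=manip.sense(); R=Ro.from_euler('xyz',s['ee_rot']).as_matrix()
    d=100*R.T@(np.array(p)-s['eef_pos'])
    dy=0 if yaw is None else (s['ee_rot'][2]-yaw+np.pi)%(2*np.pi)-np.pi
    print('slide',np.round(d,2),'yaw',round(dy,3))
def st():
    s=manip.sense(); print({k:np.round(s[k],4).tolist() for k in('t','eef_pos','ee_rot','joint_pos','contact_force','finger_gap')})
E
python3 - <<'E'
from h import *
f=load('top0')
g=lambda x,y,z:print((x,y),ray(f,x/3.75+139.6,y/3.75+184.6,z).round(4))
g(168,188,.078); g(153,180,.115); g(262,524,.03); g(88,497,.03); g(400,400,0); g(62,112,.076);g(363,55,.076);g(398,250,.076);g(98,303,.076)
for p in [(.135,-.36,.25),(.33,-.17,.25),(.36,.12,.25),(.50,.27,.27)]: goal(p,.93)
E
```

```text
(168, 188) [0.5879 0.3159 0.078 ]
(153, 180) [0.5885 0.313  0.115 ]
(262, 524) [0.4063 0.2747 0.03  ]
(88, 497) [0.4214 0.3705 0.03  ]
(400, 400) [0.4734 0.2039 0.    ]
(62, 112) [0.6287 0.3734 0.076 ]
(363, 55) [0.6594 0.2139 0.076 ]
(398, 250) [0.5549 0.1943 0.076 ]
(98, 303) [0.527  0.3522 0.076 ]
slide [ -0.08 -24.02   0.3 ] yaw -0.569
slide [ 24.87 -34.92   0.32] yaw -0.569
slide [ 37.91 -60.99   0.35] yaw -0.569
slide [ 56.3  -70.09  -1.64] yaw -0.569
```

carry_out --pt "0 -8 0" --pt "0 -16 0" --pt "0 -24 0" --pt "0 -24 0" --pt "6 -27 0" --pt "13 -30 0" --pt "19 -32 0" --pt "25 -35 0" --pt "27 -39 0" --pt "29 -43 0" --pt "31 -47 0" --pt "33 -51 0" --pt "35 -55 0" --pt "38 -61 0" --pt "42 -64 0" --pt "46 -67 0" --pt "51 -69 0" --pt "56 -70 -2" --pt "56 -70 -2" --pt "56 -70 -2" --yaw '[0, 0, 0, 0, 0, 0, 0, 0, -0.1, -0.2, -0.3, -0.4, -0.5, -0.57, -0.57, -0.57, -0.57, -0.57, -0.57, -0.57]' --hand '[-1, -1, -1, -1, -1, -1, -1, -1, -1, -1, -1, -1, -1, -1, -1, -1, -1, -1, -1, -1]' --force 40

```text
t: 1.77
eef_pos: [0.4261, 0.1511, 0.263]
ee_rot: [-3.141, -0.0, 0.932]
contact_force: [0.7, -0.6, -0.1]
finger_gap: 0.0856
```

```bash
python3 - <<'E'
from h import *
st(); f=save('wrist','w1'); print({k:(np.round(v,4).tolist()) for k,v in f.items() if k!='image'})
E
```

```text
{'t': 1.7667, 'eef_pos': [0.4261, 0.1511, 0.263], 'ee_rot': [-3.1407, -0.0005, 0.9315], 'joint_pos': [0.2078, 0.2395, 1.7372, 0.0011, 1.1652, 0.8467], 'contact_force': [0.7025, -0.5556, -0.1335], 'finger_gap': 0.0856}
{'fx': 431.4377, 'fy': 431.4377, 'cx': 321.508, 'cy': 243.0683, 'hand_eye': [[0.0011, -0.9501, -0.3118, 0.0802], [1.0, 0.0013, -0.0006, 0.0006], [0.001, -0.3118, 0.9501, -0.1208], [0.0, 0.0, 0.0, 1.0]]}
```

View pics/w1.png

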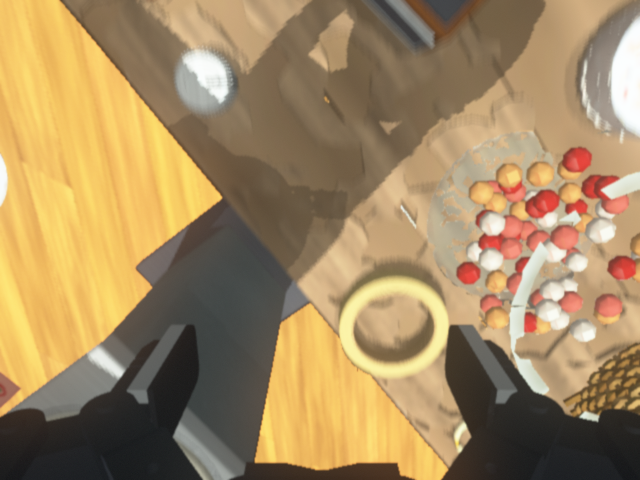

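The arm was still 14 cm short. It shows the tape roll at (395,325), the knob at (205,80) and a radio corner at the top. I'll go on.

```bash
python3 -c "
from h import *
goal((.57,.29,.26),.93)"
```

```text
slide [19.09  3.22  0.48] yaw 0.002
```

carry_out --pt "6 1 0" --pt "12 2 0" --pt "19 3.2 0" --pt "19 3.2 0" --pt "19 3.2 0" --pt "19 3.2 0" --pt "19 3.2 0" --pt "19 3.2 0" --yaw '[0, 0, 0, 0, 0, 0, 0, 0]' --hand '[-0.3, -0.3, -0.3, -0.3, -0.3, -0.3, -0.3, -0.3]'

```text
t: 2.48
eef_pos: [0.5687, 0.2891, 0.2642]
ee_rot: [-3.141, -0.004, 0.933]
contact_force: [-0.4, -0.1, -0.7]
finger_gap: 0.0555
```

```bash
cat >> h.py <<'E'
def wsave(fn):
    s=manip.sense(); f=save('wrist',fn); H=np.array(f['hand_eye']); T=np.eye(4)
    T[:3,:3]=Ro.from_euler('xyz',s['ee_rot']).as_matrix(); T[:3,3]=s['eef_pos']
    W=np.linalg.inv(T@H); f['R']=W[:3,:3]; f['t']=W[:3,3]; np.save(f'pics/{fn}.npy',f,allow_pickle=True); return f
E
python3 - <<'E'
from h import *
st(); f=wsave('w2')
for p in [(.587,.313,.078),(.587,.313,.127),(.407,.275,.03)]: print(proj(f,p))
E
```

```text
{'t': 2.4833, 'eef_pos': [0.5687, 0.2891, 0.2642], 'ee_rot': [-3.1415, -0.0038, 0.9326], 'joint_pos': [0.3757, 0.5012, 1.2998, 0.0022, 1.3374, 1.0134], 'contact_force': [-0.3628, -0.1469, -0.7094], 'finger_gap': 0.0555}
(np.float64(321.667829612757), np.float64(176.4341123912829))
(np.float64(321.608310053958), np.float64(189.49665986213975))
(np.float64(188.62272030449003), np.float64(317.82972953383063))
```

View pics/w2.png

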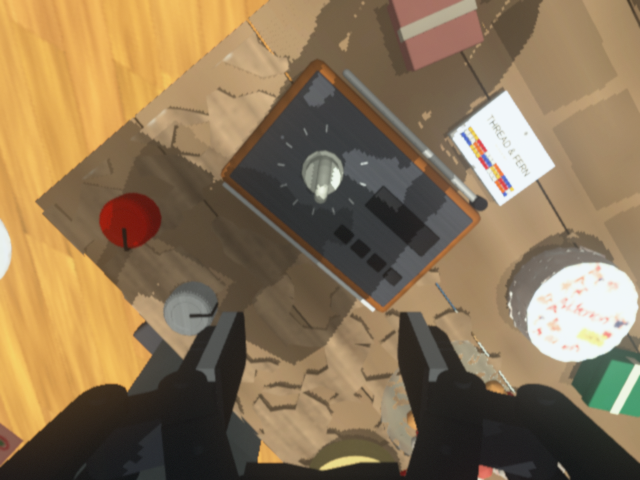

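The flange is centred at (322,174), within 2 px of prediction, and the ring lies along the tool's x. Next, grasp it.

```bash
python3 -c "
from h import *
goal((.588,.313,.128),.93)"
```

```text
slide [ 3.05  0.12 13.66] yaw 0.002
```

carry_out --pt "3 0.1 2" --pt "3 0.1 5" --pt "3 0.1 8" --pt "3 0.1 11" --pt "3 0.1 12.8" --pt "3 0.1 13.6" --pt "3 0.1 13.6" --pt "3 0.1 13.6" --pt "3 0.1 13.6" --pt "3 0.1 13.6" --pt "3 0.1 13.6" --pt "3 0.1 13.6" --pt "3 0.1 13.6" --pt "3 0.1 13.6" --yaw '[0, 0, 0, 0, 0, 0, 0, 0, 0, 0, 0, 0, 0, 0]' --hand '[-0.3, -0.3, -0.3, -0.3, -0.3, -0.3, -0.3, 1, 1, 1, 1, 1, 1, 1]' --force 30

```text
t: 3.7
eef_pos: [0.5882, 0.313, 0.1299]
ee_rot: [3.14, -0.006, 0.932]
contact_force: [-0.4, -0.4, 8.4]
finger_gap: 0.0069
```

```bash
python3 -c "
from h import *
st()"
```

```text
{'t': 3.7, 'eef_pos': [0.5882, 0.313, 0.1299], 'ee_rot': [3.1404, -0.006, 0.9322], 'joint_pos': [0.3984, 0.6745, 1.3672, 0.0022, 1.0941, 1.036], 'contact_force': [-0.3965, -0.4438, 8.4315], 'finger_gap': 0.0069}
```

carry_out --pt "0 0 -1" --pt "0 0 -2" --pt "0 0 -4" --pt "0 0 -6" --pt "0 0 -6" --pt "0 0 -6" --yaw '[0, 0, 0, 0, 0, 0]' --hand '[1, 1, 1, 1, 1, 1]'

```text
t: 4.2
eef_pos: [0.5887, 0.3131, 0.1921]
ee_rot: [3.139, -0.009, 0.932]
contact_force: [-0.2, 0.6, -1.0]
finger_gap: 0.0062
```

```bash
python3 - <<'E'
from h import *
st(); w=wsave('w3')['image']; s=save('side','s3')['image']
c=np.zeros((480,800,3),np.uint8); c[:300,:400]=cv2.resize(w,(400,300)); c[:390,400:800]=cv2.resize(s[200:330,180:313],(400,390),interpolation=cv2.INTER_CUBIC)
cv2.imwrite('pics/c3.png',c[:,:,::-1])
goal((.44,.18,.19)); goal((.44,.18,.054))
E
```

```text
{'t': 4.2, 'eef_pos': [0.5887, 0.3131, 0.1921], 'ee_rot': [3.1387, -0.0088, 0.9322], 'joint_pos': [0.3983, 0.606, 1.3123, 0.0022, 1.2143, 1.0361], 'contact_force': [-0.2176, 0.5687, -0.9907], 'finger_gap': 0.0062}
slide [-19.46  -3.96  -0.11] yaw 0
slide [-19.54  -3.97  13.49] yaw 0
```

View pics/c3.png

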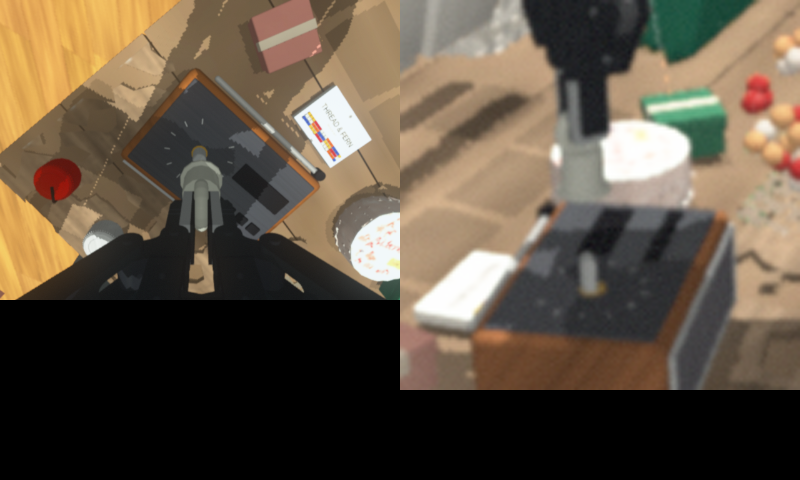

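The cap hangs upright in the fingers and the shaft is bare. Next, carry it to the table.

carry_out --pt "-4 -0.8 0" --pt "-8 -1.6 0" --pt "-12 -2.4 0" --pt "-16 -3.2 0" --pt "-19.5 -4 0" --pt "-19.5 -4 2" --pt "-19.5 -4 5" --pt "-19.5 -4 8" --pt "-19.5 -4 11" --pt "-19.5 -4 12.3" --pt "-19.5 -4 13" --pt "-19.5 -4 13.3" --pt "-19.5 -4 13.5" --pt "-19.5 -4 13.5" --pt "-19.5 -4 13.5" --yaw '[0, 0, 0, 0, 0, 0, 0, 0, 0, 0, 0, 0, 0, 0, 0]' --hand '[1, 1, 1, 1, 1, 1, 1, 1, 1, 1, 1, 1, 1, 1, 1]'

```text
t: 5.55
eef_pos: [0.4405, 0.1806, 0.0546]
ee_rot: [3.14, -0.007, 0.932]
contact_force: [0.1, -0.6, -0.6]
finger_gap: 0.0071
```

```bash
python3 -c "
from h import *
st()"
```

```text
{'t': 5.55, 'eef_pos': [0.4405, 0.1806, 0.0546], 'ee_rot': [3.1396, -0.0069, 0.9323], 'joint_pos': [0.2618, 0.6036, 1.9076, 0.0047, 0.6238, 0.8965], 'contact_force': [0.1215, -0.6434, -0.5572], 'finger_gap': 0.0071}
```

carry_out --pt "0 0 0.1" --pt "0 0 0.2" --pt "0 0 0.2" --pt "0 0 0.2" --yaw '[0, 0, 0, 0]' --hand '[1, 1, 1, 1]'

```text
t: 5.88
eef_pos: [0.4413, 0.1809, 0.0538]
ee_rot: [3.138, -0.009, 0.932]
contact_force: [-1.7, 0.0, 18.8]
finger_gap: 0.0065
```

Contact is made (19 N). Open, wait, then go up to a viewpoint for the shaft and knob.

carry_out --pt "0 0 -0.05" --pt "0 0 -0.05" --pt "0 0 -0.05" --pt "0 0 -0.05" --pt "0 0 -0.05" --pt "0 0 -0.05" --pt "0 0 -1" --pt "0 0 -4" --pt "0 0 -8" --pt "0 0 -12" --pt "0 0 -16" --pt "0 0 -20" --pt "0 0 -20" --pt "0 0 -20" --yaw '[0, 0, 0, 0, 0, 0, 0, 0, 0, 0, 0, 0, 0, 0]' --hand '[-0.2, -0.2, -0.2, -0.2, -0.2, -0.2, -0.2, -0.2, -0.2, -0.2, -0.2, -0.2, -0.2, -0.2]'

```text
t: 7.05
eef_pos: [0.4405, 0.1801, 0.2565]
ee_rot: [3.135, -0.013, 0.932]
contact_force: [-1.2, -1.1, -1.4]
finger_gap: 0.0512
```

```bash
python3 -c "
from h import *
st(); save('side','s4'); goal((.54,.26,.22),.93)"
```

```text
{'t': 7.05, 'eef_pos': [0.4405, 0.1801, 0.2565], 'ee_rot': [3.1349, -0.0129, 0.9324], 'joint_pos': [0.2607, 0.2747, 1.7058, 0.0031, 1.1468, 0.8979], 'contact_force': [-1.2262, -1.0843, -1.4104], 'finger_gap': 0.0512}
slide [12.38  3.27  3.62] yaw 0.002
```

```bash
python3 -c "
from h import *
goal((.566,.285,.15),.93)"
```

```text
slide [15.86  3.83 10.66] yaw 0.002
```

carry_out --pt "4 1 0" --pt "8 2 0" --pt "12 3 0" --pt "15.8 3.8 0" --pt "15.8 3.8 4" --pt "15.8 3.8 8" --pt "15.8 3.8 10.5" --pt "15.8 3.8 10.5" --pt "15.8 3.8 10.5" --pt "15.8 3.8 10.5" --pt "15.8 3.8 10.5" --yaw '[0, 0, 0, 0, 0, 0, 0, 0, 0, 0, 0]' --hand '[-0.2, -0.2, -0.2, -0.2, -0.2, -0.2, -0.2, -0.2, -0.2, -0.2, -0.2]'

```text
t: 8.02
eef_pos: [0.5662, 0.285, 0.1535]
ee_rot: [3.135, -0.013, 0.932]
contact_force: [-0.1, 0.5, 0.4]
finger_gap: 0.0514
```

```bash
python3 - <<'E'
from h import *
st(); f=wsave('w5'); u,v=proj(f,(.587,.313,.097)); print(u,v)
w=f['image']; u0,v0=int(u)-40,int(v)-40; print(u0,v0)
s=load('s4')['image']; p=proj(load('s4'),(.44,.18,.02)); print(p); a,b=int(p[0])-50,int(p[1])-75
c=np.zeros((480,800,3),np.uint8); c[:,:480]=cv2.resize(w[v0:v0+80,u0:u0+80],(480,480),interpolation=cv2.INTER_CUBIC)
c[:480,480:800]=cv2.resize(s[b:b+150,a:a+100],(320,480)); cv2.imwrite('pics/c5.png',c[:,:,::-1])
E
```

```text
{'t': 8.0167, 'eef_pos': [0.5662, 0.285, 0.1535], 'ee_rot': [3.1355, -0.0127, 0.9323], 'joint_pos': [0.3713, 0.6042, 1.4428, 0.0018, 1.0807, 1.009], 'contact_force': [-0.1062, 0.4545, 0.3688], 'finger_gap': 0.0514}
319.5299597407414 215.46042301060413
279 175
(np.float64(352.42398341875025), np.float64(301.32203093604863))
```

View pics/c5.png

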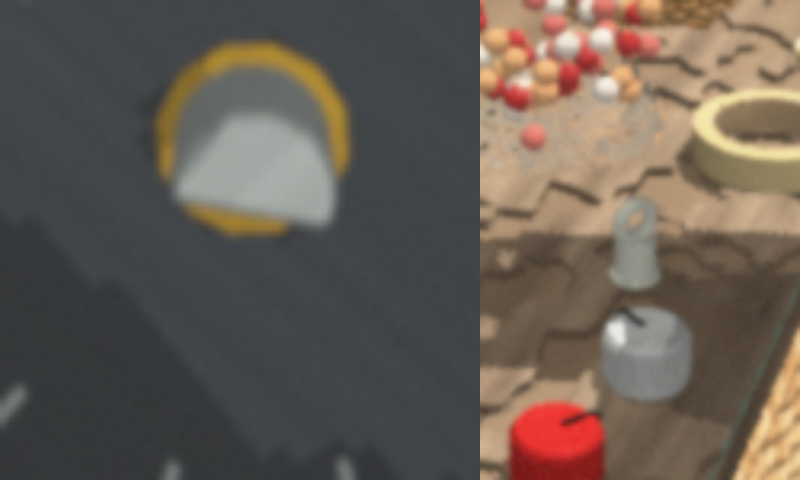

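```bash
python3 - <<'E'
from h import *
f=load('w5'); g=lambda x,y,z:ray(f,279+x/6-.42,175+y/6-.42,z)
a=g(180,198,.097);b=g(330,224,.097); print(a,b,np.linalg.norm(a-b))
d=(b-a)[:2]; n=np.array([d[1],-d[0]])/np.linalg.norm(d)
for s in(1,-1): print('normal yaw',s,np.arctan2(*(s*n)[::-1]))
c=g(253,138,.077); print('ring c',c, 'offset of chord', np.dot((a-c)[:2],n),'mid',(a+b)/2)
print('top of arc',g(252,113,.097))
print('imgdown dir',(g(250,300,.097)-g(250,200,.097)).round(4))
E
```

```text
[0.58532691 0.31850156 0.097     ] [0.59269993 0.31069042 0.097     ] 0.010741286323954704
normal yaw 1 -2.3850404918558556
normal yaw -1 0.7565521617339378
ring c [0.5896531  0.31559335 0.077     ] offset of chord 0.0011497828808578591 mid [0.58901342 0.31459599 0.097     ]
top of arc [0.59300078 0.32034202 0.097     ]
imgdown dir [-0.0043 -0.0058  0.    ]
```

The flat faces yaw −2.385, and the axis is at about (.590,.3155). The cap stands upright on the table. Next, go over the knob with the fingers along x, clear of both the cap and the red knob.

```bash
python3 -c "
from h import *
goal((.407,.255,.2),1.57);goal((.407,.255,.11),1.57)"
```

```text
slide [-11.83 -10.97  -4.87] yaw -0.638
slide [-11.95 -11.03   4.13] yaw -0.638
```

carry_out --pt "0 0 -3" --pt "-3 -2.7 -5" --pt "-6 -5.5 -5" --pt "-9 -8.2 -5" --pt "-12 -11 -5" --pt "-12 -11 -5" --pt "-12 -11 -5" --pt "-12 -11 -2" --pt "-12 -11 1" --pt "-12 -11 4" --pt "-12 -11 4" --pt "-12 -11 4" --pt "-12 -11 4" --yaw '[0, -0.1, -0.2, -0.3, -0.4, -0.5, -0.6, -0.64, -0.64, -0.64, -0.64, -0.64, -0.64]' --hand '[-0.6, -0.6, -0.6, -0.6, -0.6, -0.6, -0.6, -0.6, -0.6, -0.6, -0.6, -0.6, -0.6]'

```text
t: 9.15
eef_pos: [0.4077, 0.2548, 0.1131]
ee_rot: [3.127, -0.007, 1.572]
contact_force: [0.7, 0.0, 0.5]
finger_gap: 0.0681
```

```bash
python3 - <<'E'
from h import *
st(); f=wsave('w6'); u,v=proj(f,(.407,.275,.03)); print(u,v)
w=f['image']; u0,v0=int(u)-80,int(v)-80; print(u0,v0)
cv2.imwrite('pics/c6.png',cv2.resize(w[v0:v0+160,u0:u0+160],(560,560),interpolation=cv2.INTER_CUBIC)[:,:,::-1])
E
```

```text
{'t': 9.15, 'eef_pos': [0.4077, 0.2548, 0.1131], 'ee_rot': [3.1271, -0.0074, 1.5723], 'joint_pos': [0.4339, 0.4955, 1.8614, 0.001, 0.7685, 0.4317], 'contact_force': [0.6851, 0.0335, 0.4512], 'finger_gap': 0.0681}
316.8438756836821 230.38585632396519
236 150
```

View pics/c6.png

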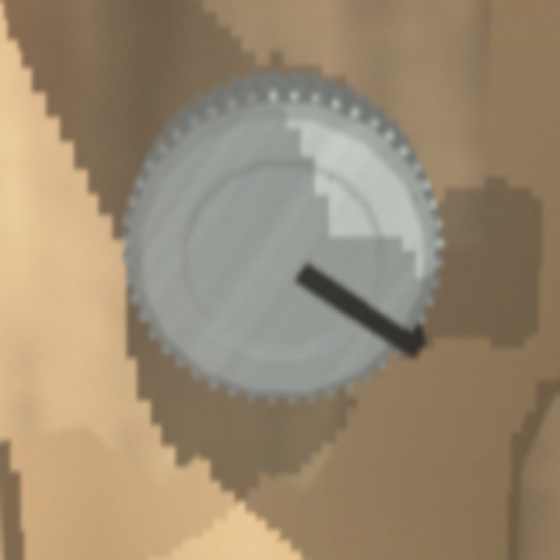

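```bash
python3 - <<'E'
from h import *
f=load('w6'); g=lambda x,y,z=.03:ray(f,236+x/3.5-.36,150+y/3.5-.36,z)
c=g(284,257); print(c,'yaw',np.arctan2(*(g(420,346)-c)[1::-1]),np.arctan2(*(g(420,346)-g(305,273))[1::-1]))
print('diam',np.linalg.norm(g(185,258)-g(383,258)),np.linalg.norm(g(125,250,.02)-g(442,250,.02)))
goal((c[0],c[1],.11),1.57);goal((c[0],c[1],.036),1.57)
E
```

```text
[0.4069733  0.27873027 0.03      ] yaw -0.5962938448277217 -0.5825165482667068
diam 0.027734418217912338 0.04649699148058367
slide [ 2.38 -0.09  0.35] yaw 0.002
slide [ 2.32 -0.21  7.75] yaw 0.002
```

carry_out --pt "2.4 -0.1 1" --pt "2.4 -0.1 4" --pt "2.4 -0.2 7" --pt "2.4 -0.2 8.2" --pt "2.4 -0.2 8.5" --pt "2.4 -0.2 8.5" --pt "2.4 -0.2 8.5" --pt "2.4 -0.2 8.5" --pt "2.4 -0.2 8.5" --pt "2.4 -0.2 8.5" --pt "2.4 -0.2 8.5" --yaw '[0, 0, 0, 0, 0, 0, 0, 0, 0, 0, 0]' --hand '[-0.6, -0.6, -0.6, -0.6, -0.6, -0.6, 1, 1, 1, 1, 1]' --force 60

```text
t: 10.12
eef_pos: [0.408, 0.2799, 0.0303]
ee_rot: [3.124, -0.009, 1.572]
contact_force: [-2.5, -1.4, 17.9]
finger_gap: 0.0442
```

```bash
python3 - <<'E'
from h import *
st(); wsave('w7')
E
```

```text
{'t': 10.1167, 'eef_pos': [0.408, 0.2799, 0.0303], 'ee_rot': [3.1237, -0.0092, 1.5722], 'joint_pos': [0.4807, 0.6609, 1.8837, -0.0002, 0.5769, 0.4796], 'contact_force': [-2.5017, -1.4335, 17.9412], 'finger_gap': 0.0442}
```

carry_out --pt "0 0 0" --pt "0 0 0" --pt "0 0 -0.5" --pt "0 0 -0.5" --pt "0 0 -0.5" --pt "0 0 -0.5" --pt "0 0 -0.5" --pt "0 0 -0.5" --pt "0 0 -0.5" --yaw '[0, 0, 0, 0, 0, 0, 0, 0, 0]' --hand '[-0.4, -0.4, -0.4, -0.4, 1, 1, 1, 1, 1]'

```text
t: 10.92
eef_pos: [0.4081, 0.28, 0.036]
ee_rot: [3.123, -0.01, 1.572]
contact_force: [-2.4, -1.0, 21.0]
finger_gap: 0.0439
```

```bash
python3 - <<'E'
from h import *
st(); f=wsave('w7')
print(proj(f,(.407,.279,.03)))
goal((.407,.279,.18)); goal((.555,.30,.18),-.223); goal((.555,.315,.18),-.223)
E
```

```text
{'t': 10.9167, 'eef_pos': [0.4081, 0.28, 0.036], 'ee_rot': [3.123, -0.0095, 1.5722], 'joint_pos': [0.4807, 0.6498, 1.8815, -0.0002, 0.5895, 0.4796], 'contact_force': [-2.4371, -1.0089, 20.9533], 'finger_gap': 0.0439}
(np.float64(316.45454542230254), np.float64(353.9116583832034))
slide [  0.04   0.16 -14.4 ] yaw 0
slide [  2.12  14.96 -14.11] yaw 1.795
slide [  3.62  14.96 -14.09] yaw 1.795
```

```bash
python3 - <<'E'
from h import *
goal((.5485,.325,.2),-.223); goal((.5485,.325,.16),-.223)
E
```

```text
slide [  4.64  14.35 -16.09] yaw 1.795
slide [  4.6   14.28 -12.1 ] yaw 1.795
```

carry_out --pt "0 0 -2" --pt "0 0 -5" --pt "0 0 -9" --pt "0 0 -13" --pt "0 0 -16" --pt "0 0 -16" --pt "0 0 -16" --pt "0 0 -16" --pt "0 0 -16" --pt "0 0 -16" --pt "0 0 -16" --pt "0 0 -16" --pt "0 0 -16" --pt "0 0 -16" --pt "0 0 -16" --pt "0 0 -16" --pt "0 0 -16" --pt "0 0 -16" --pt "0 0 -16" --yaw '[0, 0, 0, 0, 0.1, 0.22, 0.34, 0.46, 0.58, 0.7, 0.82, 0.94, 1.06, 1.18, 1.3, 1.42, 1.54, 1.66, 1.795]' --hand '[1, 1, 1, 1, 1, 1, 1, 1, 1, 1, 1, 1, 1, 1, 1, 1, 1, 1, 1]'

```text
t: 12.55
eef_pos: [0.4048, 0.2784, 0.1957]
ee_rot: [-3.129, -0.015, -0.219]
contact_force: [0.2, -0.5, -0.7]
finger_gap: 0.0435
```

```bash
python3 - <<'E'
from h import *
st()
goal((.5485,.325,.19),-.223); goal((.5485,.325,.16),-.223)
E
```

```text
{'t': 12.55, 'eef_pos': [0.4048, 0.2784, 0.1957], 'ee_rot': [-3.1287, -0.0154, -0.2188], 'joint_pos': [0.4808, 0.3731, 1.7552, -0.0001, 0.9933, 2.2704], 'contact_force': [0.217, -0.4685, -0.7016], 'finger_gap': 0.0435}
slide [13.   -7.66  0.87] yaw 0.004
slide [12.96 -7.62  3.87] yaw 0.004
```

carry_out --pt "4 -2.5 0" --pt "8 -5 0" --pt "13 -7.6 0" --pt "13 -7.6 0" --pt "13 -7.6 2" --pt "13 -7.6 3.6" --pt "13 -7.6 3.6" --pt "13 -7.6 3.6" --pt "13 -7.6 3.6" --pt "13 -7.6 3.6" --yaw '[0, 0, 0, 0, 0, 0, 0, 0, 0, 0]' --hand '[1, 1, 1, 1, 1, 1, 1, 1, 1, 1]'

```text
t: 13.38
eef_pos: [0.5491, 0.3248, 0.1639]
ee_rot: [-3.128, -0.017, -0.219]
contact_force: [0.4, -0.2, -0.8]
finger_gap: 0.0436
```

```bash
python3 - <<'E'
from h import *
st(); f=wsave('w8'); u,v=proj(f,(.5895,.3155,.097)); print(u,v)
w=f['image']; u0,v0=int(u)-40,int(v)-40; print(u0,v0)
c=np.zeros((480,800,3),np.uint8); c[:,:480]=cv2.resize(w[v0:v0+80,u0:u0+80],(480,480),interpolation=cv2.INTER_CUBIC)
c[:240,480:800]=cv2.resize(w,(320,240)); c[240:480,480:800]=w[240:480,160:480]; cv2.imwrite('pics/c8.png',c[:,:,::-1])
E
```

```text
{'t': 13.3833, 'eef_pos': [0.5491, 0.3248, 0.1639], 'ee_rot': [-3.1278, -0.0166, -0.2188], 'joint_pos': [0.4403, 0.5942, 1.4287, 0.0008, 1.0972, 2.2294], 'contact_force': [0.4179, -0.1973, -0.7715], 'finger_gap': 0.0436}
324.1745878841412 196.56646183303235
284 156
```

View pics/c8.png

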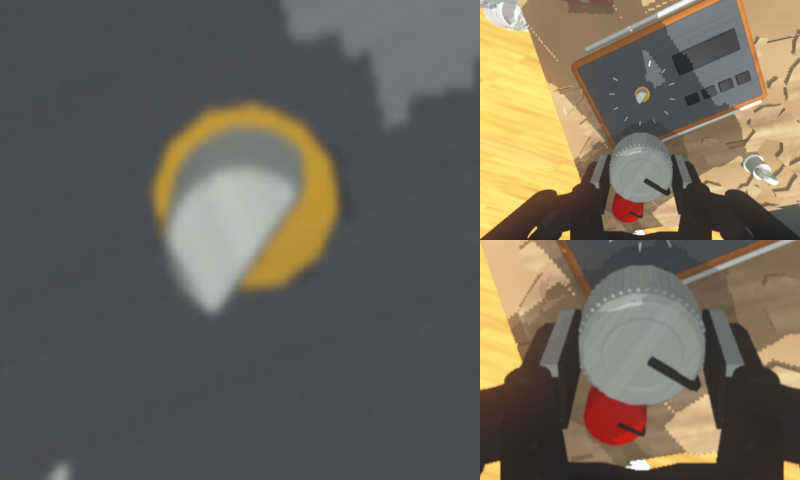

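```bash
python3 - <<'E'
from h import *
f=load('w8'); g=lambda x,y,z:ray(f,284+x/6-.42,156+y/6-.42,z)
a=g(213,312,.097);b=g(298,193,.097); d=(b-a)[:2]; L=np.linalg.norm(d); n=np.array([d[1],-d[0]])/L
if n@(g(400,300,.097)-a)[:2]<0:n=-n
print('L',L,'yaw',np.arctan2(n[1],n[0])); m=(a+b)[:2]/2; print('axis tip',m-1.5e-3*n,'ring',g(248,196,.077))
k=lambda x,y,z=.158:ray(f,160+x-480,y,z)
zt=manip.sense()['eef_pos'][2]-.036+.03; print(zt)
p,q=k(651,360,zt),k(697,386,zt); print('knob yaw',np.arctan2(*(q-p)[1::-1]))
c=k(642,347,zt); print('knob top centre',c)
s=manip.sense(); R=Ro.from_euler('xyz',s['ee_rot']).as_matrix(); print('in tool mm',1e3*R.T@(c-s['eef_pos']))
E
```

```text
L 0.010925956124889693 yaw -2.3988305045507805
axis tip [0.58990802 0.31578585] ring [0.5896361  0.31527672 0.077     ]
0.15786299439324952
knob yaw -2.3538224690967073
knob top centre [0.55117188 0.32411062 0.15786299]
in tool mm [2.10342889 0.35837064 6.03156152]
```

```bash
python3 - <<'E'
from h import *
w=load('w8')['image'][255:415,245:405]; cv2.imwrite('pics/c9.png',cv2.resize(w,(560,560),interpolation=cv2.INTER_CUBIC)[:,:,::-1])
E
```

```text
(no output)
```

View pics/c9.png

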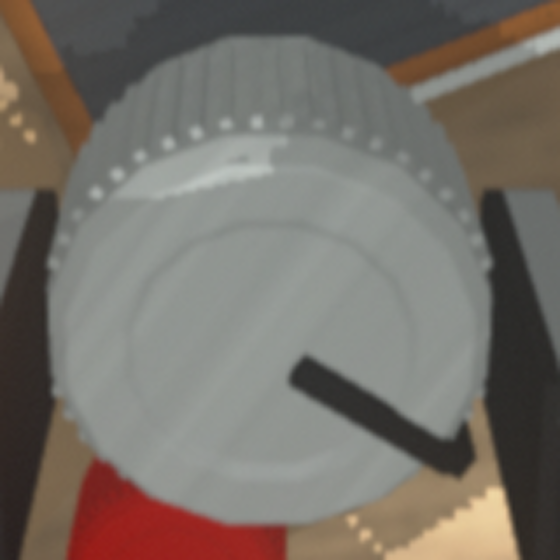

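```bash
python3 - <<'E'
from h import *
f=load('w8'); zt=.158; k=lambda x,y:ray(f,245+x/3.5-.36,255+y/3.5-.36,zt)
c=k(272,349); print(c,'ringdiam',np.linalg.norm(k(131,345)-k(413,345)),'yaw',np.arctan2(*(k(440,453)-c)[1::-1]),np.arctan2(*(k(440,452)-k(302,370))[1::-1]))
s=manip.sense(); R=Ro.from_euler('xyz',s['ee_rot']).as_matrix(); o=R.T@(c-s['eef_pos']); print('in tool mm',1e3*o)
ax=R.T@[0,0,1]; print(R[:,2])
tx=np.array([.5899,.3157]); off=(R@np.array([o[0],o[1],0]))[:2]; t=tx-off; print(t)
goal((*t,.145)); goal((*t,.13)); goal((*t,.119))
E
```

```text
[0.54848007 0.32458008 0.158     ] ringdiam 0.02719619745368225 yaw -2.396039401801872 -2.377043126435962
in tool mm [-0.62345338  0.48164233  5.84729994]
[ 0.01929189  0.00988779 -0.999765  ]
[0.59061291 0.31603488]
slide [ 4.21 -0.01  1.96] yaw 0
slide [4.19 0.01 3.46] yaw 0
slide [4.17 0.02 4.56] yaw 0
```

```bash
python3 - <<'E'
from h import *
s=manip.sense(); R2=Ro.from_euler('xyz',s['ee_rot']).as_matrix(); R1=Ro.from_euler('xyz',[3.123,-.0095,1.572]).as_matrix()
dn=R2@(R1.T@[0,0,-1]); print('knob down axis',dn)
c=np.array([.54848,.32458])+dn[:2]*.03*1.0; off=c-s['eef_pos'][:2]
t=np.array([.5899,.3157])-off; print(t)
goal((*t,.145)); goal((*t,.134)); goal((*t,.119)); goal((*t,.115))
E
```

```text
knob down axis [ 0.01404486  0.0300937  -0.9994484 ]
[0.59007882 0.31507434]
slide [4.18 0.09 1.96] yaw 0
slide [4.16 0.11 3.06] yaw 0
slide [4.14 0.13 4.55] yaw 0
slide [4.13 0.13 4.95] yaw 0
```

carry_out --pt "2 0 0" --pt "4.2 0.1 0.5" --pt "4.2 0.1 1.5" --pt "4.2 0.1 2.4" --pt "4.2 0.1 2.8" --pt "4.2 0.1 3.0" --pt "4.2 0.1 3.2" --pt "4.2 0.1 3.4" --pt "4.2 0.1 3.6" --pt "4.2 0.1 3.8" --pt "4.2 0.1 3.8" --pt "4.2 0.1 3.8" --yaw '[0, 0, 0, 0, 0, 0, 0, 0, 0, 0, 0, 0]' --hand '[1, 1, 1, 1, 1, 1, 1, 1, 1, 1, 1, 1]'

```text
t: 14.43
eef_pos: [0.5906, 0.3152, 0.1266]
ee_rot: [-3.128, -0.017, -0.219]
contact_force: [-0.0, 0.0, -2.0]
finger_gap: 0.0437
```

```bash
python3 - <<'E'
from h import *
st(); goal((.5901,.3151,.119)); goal((.5901,.3151,.115))
E
```

```text
{'t': 14.4333, 'eef_pos': [0.5906, 0.3152, 0.1266], 'ee_rot': [-3.1278, -0.0167, -0.2186], 'joint_pos': [0.4004, 0.6763, 1.375, 0.0018, 1.0687, 2.1888], 'contact_force': [-0.0047, 0.0075, -2.0124], 'finger_gap': 0.0437}
slide [-0.05  0.03  0.76] yaw 0
slide [-0.06  0.03  1.16] yaw 0
```

carry_out --pt "0 0 0.2" --pt "0 0 0.4" --pt "0 0 0.6" --pt "0 0 0.7" --pt "0 0 0.7" --pt "0 0 0.7" --yaw '[0, 0, 0, 0, 0, 0]' --hand '[1, 1, 1, 1, 1, 1]'

```text
t: 14.93
eef_pos: [0.5907, 0.3153, 0.1195]
ee_rot: [-3.128, -0.017, -0.219]
contact_force: [-0.4, -0.3, -1.8]
finger_gap: 0.0437
```

carry_out --pt "0 0 0.1" --pt "0 0 0.15" --pt "0 0 0.2" --pt "0 0 0.2" --pt "0 0 0.2" --pt "0 0 0.2" --yaw '[0, 0, 0, 0, 0, 0]' --hand '[1, 1, 1, 1, 1, 1]'

```text
t: 15.43
eef_pos: [0.5908, 0.3152, 0.1176]
ee_rot: [-3.128, -0.017, -0.219]
contact_force: [-0.7, -1.4, 3.1]
finger_gap: 0.0438
```

carry_out --pt "0 0 0.1" --pt "0 0 0.2" --pt "0 0 0.25" --pt "0 0 0.25" --pt "0 0 0.25" --pt "0 0 0.25" --yaw '[0, 0, 0, 0, 0, 0]' --hand '[1, 1, 1, 1, 1, 1]'

```text
t: 15.93
eef_pos: [0.5908, 0.3153, 0.1151]
ee_rot: [-3.128, -0.017, -0.219]
contact_force: [-1.7, -1.7, 3.5]
finger_gap: 0.0435
```

carry_out --pt "0 0 0.05" --pt "0 0 0.1" --pt "0 0 0.15" --pt "0 0 0.15" --pt "0 0 0.15" --pt "0 0 0.15" --yaw '[0, 0, 0, 0, 0, 0]' --hand '[1, 1, 1, 1, 1, 1]'

```text
t: 16.43
eef_pos: [0.591, 0.3154, 0.1147]
ee_rot: [-3.127, -0.017, -0.219]
contact_force: [-5.7, -2.9, 18.1]
finger_gap: 0.0436
```

```bash
python3 - <<'E'
from h import *
st(); f=save('side','s10'); print(proj(f,(.59,.315,.09)))
u,v=map(int,proj(f,(.59,.315,.09)))
cv2.imwrite('pics/c10.png',cv2.resize(f['image'][v-50:v+60,u-55:u+155],(800,419),interpolation=cv2.INTER_CUBIC)[:,:,::-1])
E
```

```text
{'t': 16.4333, 'eef_pos': [0.591, 0.3154, 0.1147], 'ee_rot': [-3.1273, -0.0175, -0.2186], 'joint_pos': [0.4004, 0.6908, 1.3833, 0.0017, 1.045, 2.1888], 'contact_force': [-5.7389, -2.9498, 18.094], 'finger_gap': 0.0436}
(np.float64(243.11031074861648), np.float64(287.8784492514965))
```

View pics/c10.png

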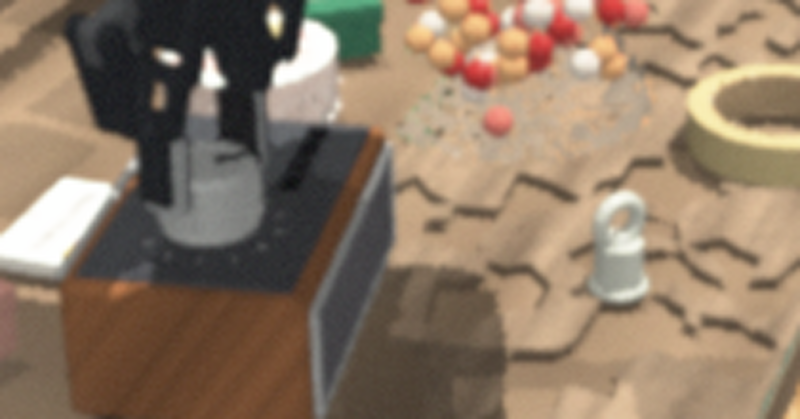

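Contact with the spring came at TCP z of about .119 and the hard stop at .1147. That matches the predicted 4 mm of travel. The knob sits low on the panel and the cap stands on the table, so I'm handing in.

```bash
python3 -c "
from h import *
print(manip.hand_in()); st()"
```

```text
the job is handed in; nothing more can be done
None
the job is handed in; nothing more can be done
```

The transport cap is off and standing upright on the table at about (0.44, 0.18), roughly 200 mm from the shaft. The knob is on the shaft, and I handed in at 16.5 s, still gripping it at 60 N and pressing it down.

- **Angle:** before fitting, the knob's pointer measured −2.39 rad and the shaft's flat −2.40 rad. That is well inside the 0.1 rad of play.
- **Fit:** the knob slid on with no resistance. The switch spring took up at a tool height of about 119 mm, and a hard stop came at 114.7 mm with about 20 N. That is the 4 mm of switch travel I expected.
- **Last picture (side view):** the knob is low on the panel between the fingers, the cap is standing untouched, and the tape roll and red knob were not touched.

The one imperfect point is a knob tilt of about 0.03 rad, estimated from the tool's tilt; the limit is 0.12 rad. The switch position was not read directly, only inferred from tool height and force. Hand-in gave no verdict.

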